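# Take the clogged air filter out of the pump unit

## Task

The air filter in the top of the white pump unit is clogged. Push the swing tab that holds its front edge fully aside (a quarter turn, either way) and leave it there, then take the filter by its handle, draw it back from under the lip at its far edge without wrenching it against the lip, lift it out, keeping it level so that the dust stays on it, and set it down flat in the steel tray without dropping it. Leave everything else on the bench where it is.

Things in the scene. Friction and masses are not known exactly. Their poses are not given: they have to be found in the camera images.
- unit: Fixed white sheet-steel pump unit, 320 (its x) x 230 (its y), top face 130 above the table. Origin: centre of its footprint at table height, z up; its -x side (dark fascia with dial) looks roughly to the robot. In its top is an open frame, a recess 14 deep from x = -96 to +72 and y = -57 to +57, in which the filter lies flush with the top.
- lip: Fixed steel lip, 112 wide, 3 thick, over the far (+x) end of the frame. Origin: middle of its near edge, at its underside: unit x = +60, y = 0, 132 above the table (2 above the filter). It covers 7 to 12 of the filter's far edge: draw the filter 14 towards the unit's -x (the frame is 18 longer than the filter), or raise its near edge and draw, before lifting it free.
- tab (a joint): Angle of the steel swing tab about its vertical pivot, rad: 0 = pointing along the unit's +x over the filter's near edge; positive = counter-clockwise seen from above. Turns both ways to stops at +-1.6, stays where it is left (friction about 0.05 N m). It is clear of the filter beyond about 1.3 either way. The tab is 16 wide, 4 thick, reaches 60 from the pivot, with its underside 2 above the unit's top.
- tab_pivot (a point): Tab pivot, on the unit at x = -118, y = 0, at the tab's underside (132 above the table). The x and y axes are the unit's.
- tab_ear (a point): Middle of the upright ear of the tab, a plate 16 long (radially) x 4 thick, centred 45 from the pivot, rising 22 above the tab's top face (its top is 158 above the table; this point 147). Push it sideways with a finger. Its x axis points radially out from the pivot.
- filter: Loose grey-framed pleated filter cassette, 150 (its x) x 110 (its y) x 14, 0.15 to 0.35 kg. Origin: centre of its underside, z up; in the unit its x is along the unit's x. Its top carries a bridge handle.
- filter_handle (a point): Middle of the handle's bar, 40 above the filter's underside: the bar lies along the filter's y, 84 long, 12 wide (in x), 12 high, its top 32 above the filter's top face; open below it (20 high) between two 12 wide posts at the ends. Grasp it across its 12 mm width.
- tray: Loose open stainless tray 240 (its x) x 180 (its y), 22 high, 3 mm walls and floor, 0.65 kg. Origin: centre of its underside, z up.
- tray_in (a point): Centre of the tray's inner floor, 3 above the table.
- kit_small: small white carton 40 x 70 x 35 standing on the unit's top behind the filter; must stay
- kit_big: white carton 110 x 75 x 80; must stay
- pipette: white hand pipette lying on the table, 230 long, 30 thick; must stay
- reagent_a: white rectangular reagent bottle 62 x 36, 94 high with black plug; must stay
- reagent_b: another such reagent bottle; must stay
- pump_bottle: round white pump dispenser bottle, 66 across, 195 high; must stay
Not all that is in view belongs to the job. What is shaped like the filter but green or turquoise is not meant.

How it is judged:
On the way, in this order (a step that is already met when the one before it is completed fails the run):
1. the tab is turned fully aside (at least 1.3 rad either way) while the filter still lies in its frame ((value of joint tab above 1.3 rad or value of joint tab below -1.3 rad) and z of filter in the frame of unit below 0.121 m), for 0.2 s.
2. the filter is lifted clear of the unit's top, level (z of filter in the frame of unit above 0.145 m and angle between filter's own z axis and vertical below 0.45 rad), for 0.2 s.
At the end, for the whole second after the job is handed in: The filter lies flat (within 0.05 rad, handle up) on the inner floor of the tray (underside within 4 mm of it, centre within 60 mm of the tray's centre), at rest and released; the tray stands flat; the tab is still at least 1.3 rad aside ((value of joint tab above 1.3 rad or value of joint tab below -1.3 rad) and horizontal distance between filter and tray below 0.06 m and z of filter in the frame of tray_in between -0.003 and 0.004 m and angle between each of filter, tray's own z axis and vertical below 0.05 rad and linear speed of each of filter, tray below 0.02 m/s); the robot touches nothing.
It fails at once if the filter is wrenched against the lip with over 10 N (contact force between filter and lip above 10 N).
It fails at once if the filter is tipped more than 0.5 rad from level (angle between filter's own z axis and vertical above 0.5 rad).
It fails at once if the filter is dropped (falls faster than 0.6 m/s out of the fingers) (contact force between the fingers and filter below 0.1 N and linear speed of filter above 0.6 m/s).
It fails at once if a bystander is moved more than 30 mm (distance of any of kit_small, kit_big, pipette, reagent_a, reagent_b, pump_bottle from where it was at the start of the episode above 0.03 m).
It also fails if it takes over 58 s, if anything falls off the work surface, if the arm or the gripper's body presses on something with over 40 N, if the wrist force passes 120 N, or if a joint passes its speed limit or range.

## Robot

A 6-joint arm with a two-finger parallel gripper is mounted at the origin on the work surface. World frame = base frame: x ahead of the robot, y to its left, z up, the work surface at z = 0. Lengths are in m, angles in rad, forces in N, time in s.
With the tool pointing down it reaches from about 0.35 to 1 m from the base axis. Payload 7.1 kg.
Tool frame: the origin (TCP) lies at the very end of the fingers, on their centre line; the grasp point (between the pads) lies 19 mm behind it (robot.tcp_to_grasp is the z of the grasp point in the tool frame, in m); z points along the fingers, y is the direction in which the jaws open and shut (so a half turn about z gives the same grasp; the last joint's range is limited). The gripper opens to 85 mm and grips with 20 to 120 N. Pads are 22 mm wide; open, the fingers measure 114 mm over their backs; the gripper's body (76 mm by 85 mm) begins 54 mm behind the grasp point. The pads swing forward as they close: fully open they stand 13 mm farther back than shut.
Start: joints at [1.155, 0.423, 1.63, -0, 1.089, -0.019], TCP at [0.242, 0.576, 0.231] pointing down, gripper open.
Joint ranges: [-3, 3], [-0.9, 2.11], [0.09, 2.58], [-1.31, 4.45], [0.11, 2.69], [-2.54, 2.54]. Speed limits (rad/s): [2.39, 2.39, 3.01, 3.14, 3.14, 3.14].

## Interface

Orientations are given as [roll, pitch, yaw] about the fixed x, y, z axes, in that order (R = Rz(yaw) Ry(pitch) Rx(roll)).
In Python, from rig import robot, eyes gives the robot as it stands. Calls block until the motion is done:
- robot.reach(position, orientation): joint-space move of the TCP to a pose.
- robot.line_to(position, ori=None, vel=0.15): straight line of the TCP; ori=None keeps the orientation; vel is the mean speed in m/s.
- robot.movej(angles): joint-space move.
- robot.move_gripper(opening): opening from 0.0 (shut) to 1.0 (fully open); the grip force is fixed at half the most; returns when the fingers have stopped.
- robot.hold(seconds).
- robot.ik(position, orientation): joint angles nearest the present ones, or None.
- eyes.snapshot(name): name is "scene" or "top" or "wrist"; returns the picture (384x512x3 uint8, red, green, blue); there is no depth.
- eyes.get_calibration(name): a dict with "fovy" (degrees; the focal length in pixels is half the picture's height over the tangent of half this angle, whatever the lens; pixels are square), "cx", "cy" (the principal point, pixels), "D" ([k1, k2, p1, p2, k3] as OpenCV has them; the pictures are not rectified), "world_from_camera" (4x4, takes a point from camera to world coordinates); the wrist camera has in their place "mount" (4x4, takes a point from camera to tool coordinates, whose origin is the TCP and whose axes are the flange's). Camera axes: x right, y up, looking along -z (the intrinsics and any distortion apply to the point x, -y, -z); pixel columns grow to the right and rows downward; lengths in m; the calibration is good to about 2 mm. A picture is of the moment at which its call begins: read the wrist's pose just before it. get_calibration takes no time and is no camera call.
A pose or a line that the arm cannot do raises robot.MotionError and nothing moves.
- robot.sign_off(): hands the job in, once; it reports no verdict.
Readings, each from a call of its own:
- robot.get_clock(): time.
- robot.get_qpos(): joint angles.
- robot.get_qd(): joint speeds.
- robot.get_tau(): joint torques, N m.
- robot.get_position(): TCP position.
- robot.get_ee_rot(): TCP orientation.
- robot.get_ft_force(): force on the tool from outside, world axes, zero at the start.
- robot.get_moment(): the same for the moment, N m.
- robot.get_gripper_width(): opening from 0.0 (shut) to 1.0 (fully open).
Only numpy, scipy, OpenCV 4.12 (cv2) and the standard library are available. Lean on these libraries where they do the work, as an engineer would, in place of code of your own. Each camera call takes 0.05 s, during which the arm holds its last target.

## Working session

There is one attempt and no reset: what is moved stays moved. The work goes in short steps, each a Python script; the robot and the scene stay as the last script left them, time stands still between calls to the robot, and variables do not carry over. Pictures are saved under pics/ and viewed, and the job is handed in when it is done.

```bash
ls; mkdir -p pics; python3 - <<'E'
from rig import robot, eyes
import cv2
for n in ("scene","top","wrist"):
    im=eyes.snapshot(n); cv2.imwrite(f"pics/{n}0.png",im[:,:,::-1]); c=eyes.get_calibration(n); print(n,c)
print(robot.get_clock(),robot.get_position(),robot.get_ee_rot(),robot.tcp_to_grasp)
E
```

```text
pics
scene {'fovy': 50.37149616449739, 'cx': 257.2453997604245, 'cy': 197.5438976115936, 'D': array([0.03481818, 0.        , 0.        , 0.        , 0.        ]), 'world_from_camera': array([[-0.55549998, -0.51720177,  0.65109301,  1.42443967],
       [ 0.83127517, -0.36428549,  0.41985435,  0.57392631],
       [ 0.02003432,  0.77446653,  0.63229757,  1.00091401],
       [ 0.        ,  0.        ,  0.        ,  1.        ]])}
top {'fovy': 55.816818060867654, 'cx': 250.97538052771935, 'cy': 194.27913581426878, 'D': array([-0.11319559,  0.        ,  0.        ,  0.        ,  0.        ]), 'world_from_camera': array([[ 0.01974387,  0.99064357, -0.13503891,  0.3319072 ],
       [-0.99970762,  0.01767527, -0.01650046, -0.00401049],
       [-0.01395922,  0.13532521,  0.9907029 ,  1.5008487 ],
       [ 0.        ,  0.        ,  0.        ,  1.        ]])}
wrist {'fovy': 63.35881987197528, 'cx': 257.44119053409923, 'cy': 191.18837218650313, 'D': array([-0.05668989,  0.        ,  0.        ,  0.        ,  0.        ]), 'mount': array([[-6.49107850e-04,  9.55838885e-01,  2.93890462e-01,
         7.36763388e-02],
       [ 9.99999618e-01,  4.48161666e-04,  7.51086827e-04,
         5.30571296e-04],
       [ 5.86207556e-04,  2.93890837e-01, -9.55838811e-01,
        -1.40831049e-01],
       [ 0.00000000e+00,  0.00000000e+00,  0.00000000e+00,
         1.00000000e+00]])}
0.15 [0.24134497 0.57605791 0.23071007] [-3.14035841e+00 -3.58269553e-05  2.74474541e+00] -0.0187
```

View pics/scene0.png

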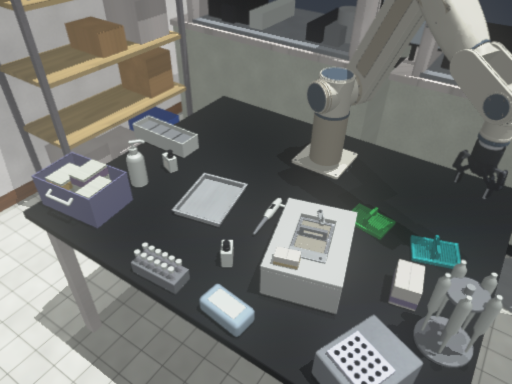

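View pics/top0.png

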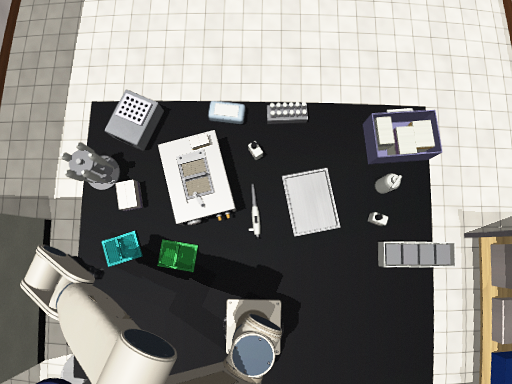

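View pics/wrist0.png

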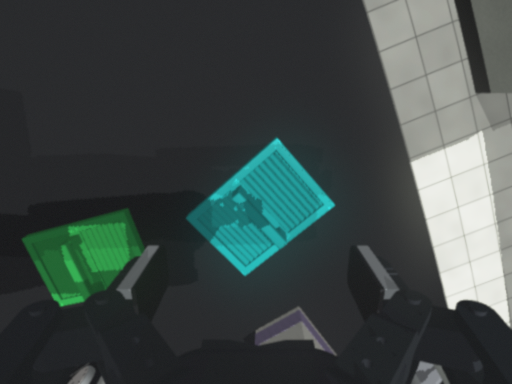

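Things that could be taken for the filter, in top-view pixels: grey/tan in the unit (197,180), green (178,255), turquoise (122,248). I choose the one in the white unit. The tray is at (311,201); the grey rack at (416,254) is not a tray. Next is a close crop to check.

```bash
python3 - <<'E'
import cv2
a=cv2.imread("pics/top0.png")[120:235,150:245]; b=cv2.imread("pics/scene0.png")[190:310,250:370]
a=cv2.resize(a,None,fx=4.5,fy=4.5,interpolation=cv2.INTER_CUBIC);b=cv2.resize(b,None,fx=3,fy=3,interpolation=cv2.INTER_CUBIC)
import numpy as np
o=np.zeros((max(a.shape[0],b.shape[0]),a.shape[1]+b.shape[1],3),np.uint8);o[:a.shape[0],:a.shape[1]]=a;o[:b.shape[0],a.shape[1]:]=b
print(o.shape);cv2.imwrite("pics/crop0.png",o)
E
```

```text
(518, 788, 3)
```

View pics/crop0.png

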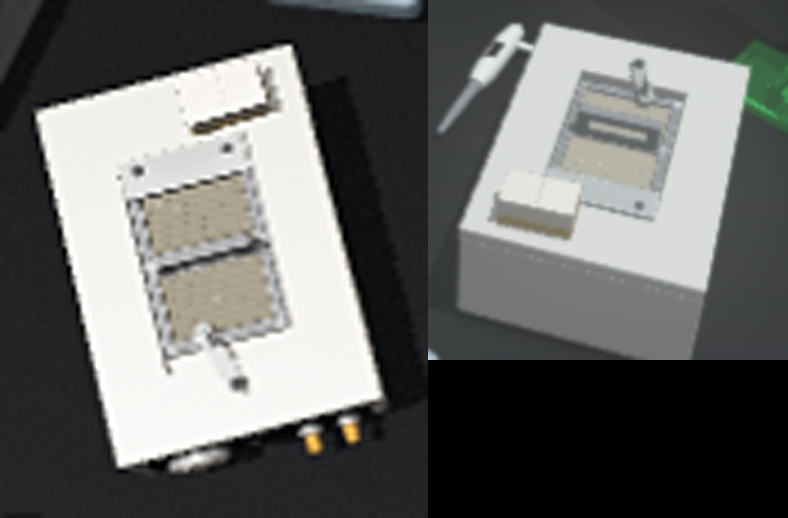

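```bash
cat > h.py <<'E'
import numpy as np, cv2
from rig import robot, eyes
from scipy.spatial.transform import Rotation as R
def K(c):
    f=192/np.tan(np.radians(c["fovy"])/2); return np.array([[f,0,c["cx"]],[0,f,c["cy"]],[0,0,1]])
def wfc(c,pose=None):
    if "mount" in c:
        p,o=pose; T=np.eye(4);T[:3,:3]=R.from_euler("xyz",o).as_matrix();T[:3,3]=p
        return T@c["mount"]
    return c["world_from_camera"]
def cast(name,px,z,pose=None):
    c=eyes.get_calibration(name); px=np.asarray(px,float).reshape(-1,1,2)
    u=cv2.undistortPoints(px,K(c),np.array(c["D"]))[:,0]
    d=np.c_[u[:,0],-u[:,1],-np.ones(len(u))]; T=wfc(c,pose)
    d=d@T[:3,:3].T; o=T[:3,3]; return o+d*((z-o[2])/d[:,2])[:,None]
def proj(name,P,pose=None):
    c=eyes.get_calibration(name);T=np.linalg.inv(wfc(c,pose)); P=np.atleast_2d(P)@T[:3,:3].T+T[:3,3]
    return cv2.projectPoints(P*[1,-1,-1],np.zeros(3),np.zeros(3),K(c),np.array(c["D"]))[0][:,0]
E
python3 - <<'E'
from h import *
im=cv2.imread("pics/top0.png"); g=cv2.cvtColor(im,cv2.COLOR_BGR2GRAY)
def blob(mask,seed):
    n,l,s,c=cv2.connectedComponentsWithStats(mask.astype(np.uint8)); return (l==l[seed[1],seed[0]]).astype(np.uint8)
def rect(m,z):
    c=max(cv2.findContours(m,cv2.RETR_EXTERNAL,cv2.CHAIN_APPROX_NONE)[0],key=cv2.contourArea)
    P=cast("top",c[:,0].astype(float),z)[:,:2]
    r=cv2.minAreaRect((P*1000).astype(np.float32)); print(z,r,cv2.boxPoints(r).round(1).tolist()); return c
for th in (150,190): rect(blob(g>th,(175,185)),0.13)
for th in (90,120,): c=rect(blob(g>th,(311,201)),0.022)
print(cast("top",[[202.9,205.3],[194.4,192.2]],0.136))
E
```

```text
0.13 ((587.7249755859375, 236.2772674560547), (322.3002014160156, 232.0386962890625), 16.09147071838379) [[400.70001220703125, 303.1000061035156], [465.0, 80.0999984741211], [774.7000122070312, 169.5], [710.4000244140625, 392.3999938964844]]
0.13 ((588.104736328125, 236.04165649414062), (320.7863464355469, 230.27780151367188), 16.028165817260742) [[402.20001220703125, 302.3999938964844], [465.70001220703125, 81.0999984741211], [774.0999755859375, 169.6999969482422], [710.5, 391.0]]
0.022 ((509.7632751464844, -224.62637329101562), (256.6982421875, 195.15036010742188), 12.003079414367676) [[363.8999938964844, -155.89999389648438], [404.5, -346.79998779296875], [655.5999755859375, -293.3999938964844], [615.0, -102.5]]
0.022 ((508.9249267578125, -224.85275268554688), (253.7185516357422, 194.1482391357422), 11.971468925476074) [[364.70001220703125, -156.1999969482422], [405.0, -346.1000061035156], [653.2000122070312, -293.5], [612.9000244140625, -103.5999984741211]]
[[0.47242774 0.20055229 0.136     ]
 [0.52210589 0.2351255  0.136     ]]
```

The crop confirms it: grey frame, tan pleats, bridge handle and lip plate, with the tab at the bottom already turned about +0.33 rad. The unit measures 321x230 mm against 320x230 given, and the pivot ray lands within 4 mm of the prediction. Next I take a wrist view above the unit.

```bash
python3 - <<'E'
from h import *
for p in ([0.56,0.228,0.32],[0.5,0.22,0.142],[0.51,-.225,.026]):
    for y in (1.85,-1.29,.28+.33-1.57+1.57,.28+1.5,.28+1.5+1.57,.28+1.5-1.57): 
        q=robot.ik(p,[np.pi,0,y]); print(p,y,None if q is None else np.round(q,2))
robot.move_gripper(0.0)
robot.reach([0.55,0.225,0.30],[np.pi,0,-1.29])
pose=(robot.get_position(),robot.get_ee_rot())
im=eyes.snapshot("wrist");cv2.imwrite("pics/w1.png",im[:,:,::-1]);np.save("w1.npy",np.array(pose));print(pose,robot.get_clock())
cv2.imwrite("pics/top1.png",eyes.snapshot("top")[:,:,::-1])
E
```

```text
[0.56, 0.228, 0.32] 1.85 [ 0.37  0.31  1.59 -0.    1.25  0.09]
[0.56, 0.228, 0.32] -1.29 None
[0.56, 0.228, 0.32] 0.6100000000000001 [ 0.37  0.31  1.59 -0.    1.25  1.33]
[0.56, 0.228, 0.32] 1.78 [ 0.37  0.31  1.59 -0.    1.25  0.16]
[0.56, 0.228, 0.32] 3.35 [ 0.37  0.31  1.59  0.    1.25 -1.41]
[0.56, 0.228, 0.32] 0.20999999999999996 [ 0.37  0.31  1.59 -0.    1.25  1.73]
[0.5, 0.22, 0.142] 1.85 [ 0.39  0.43  1.87 -0.    0.84  0.11]
[0.5, 0.22, 0.142] -1.29 None
[0.5, 0.22, 0.142] 0.6100000000000001 [ 0.39  0.43  1.87 -0.    0.84  1.35]
[0.5, 0.22, 0.142] 1.78 [ 0.39  0.43  1.87 -0.    0.84  0.18]
[0.5, 0.22, 0.142] 3.35 [ 0.39  0.43  1.87  0.    0.84 -1.39]
[0.5, 0.22, 0.142] 0.20999999999999996 [ 0.39  0.43  1.87 -0.    0.84  1.75]
[0.51, -0.225, 0.026] 1.85 [-0.44  0.64  1.88 -0.    0.63 -0.72]
[0.51, -0.225, 0.026] -1.29 [-0.44  0.64  1.88 -0.    0.63  2.42]
[0.51, -0.225, 0.026] 0.6100000000000001 [-0.44  0.64  1.88 -0.    0.63  0.52]
[0.51, -0.225, 0.026] 1.78 [-0.44  0.64  1.88 -0.    0.63 -0.65]
[0.51, -0.225, 0.026] 3.35 [-0.44  0.64  1.88  0.    0.63 -2.22]
[0.51, -0.225, 0.026] 0.20999999999999996 [-0.44  0.64  1.88 -0.    0.63  0.92]Traceback (most recent call last):
  File "<stdin>", line 6, in <module>
rig.MotionError: the arm cannot take that pose within its joint ranges
```

```bash
python3 - <<'E'
from h import *
robot.reach([0.55,0.225,0.32],[np.pi,0,1.85])
pose=(robot.get_position(),robot.get_ee_rot())
im=eyes.snapshot("wrist");cv2.imwrite("pics/w1.png",im[:,:,::-1]);np.save("w1.npy",np.array(pose));print(pose,robot.get_clock())
E
```

```text
(array([0.54952189, 0.22585799, 0.3197075 ]), array([-3.14107798e+00, -2.39614361e-04,  1.85143179e+00])) 2.7
```

View pics/w1.png

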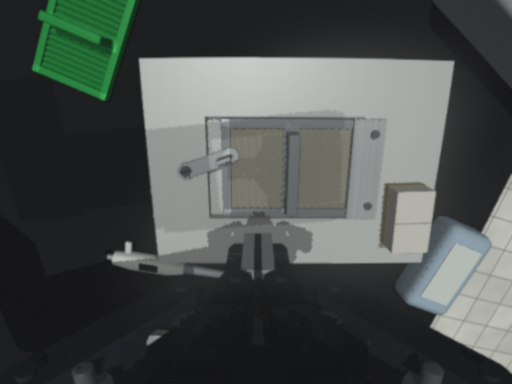

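```bash
python3 - <<'E'
import cv2
a=cv2.imread("pics/w1.png")[105:230,170:395]
cv2.imwrite("pics/w1c.png",cv2.resize(cv2.convertScaleAbs(a,alpha=1.5),None,fx=3.5,fy=3.5,interpolation=cv2.INTER_CUBIC))
E
```

```text
(no output)
```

View pics/w1c.png

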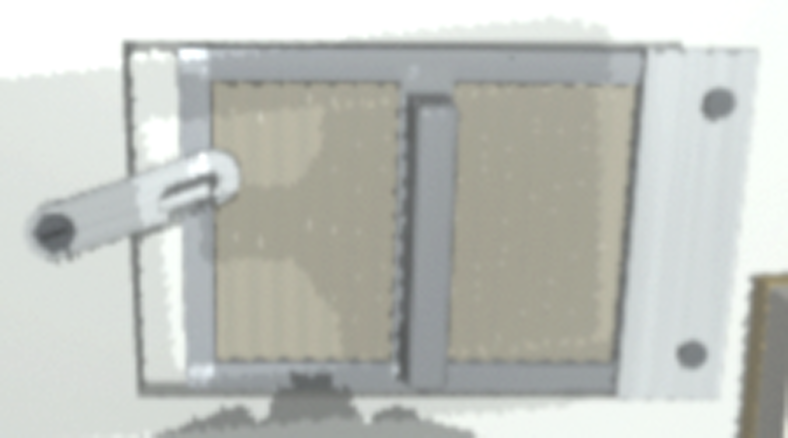

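```bash
python3 - <<'E'
from h import *
pose=np.load("w1.npy")
c0=np.array([.588,.236]);a=np.radians(16.03);Rm=np.array([[np.cos(a),-np.sin(a)],[np.sin(a),np.cos(a)]])
def m(n,pts,z):
    P=cast("wrist",np.array(pts)/3.5+[170-.36,105-.36],z,pose)[:,:2]; print(n,"unit",((P-c0)@Rm*1000).round(1).tolist(),"world mean",P.mean(0).round(4))
m("bar",[(418,104),(455,104),(446,383),(410,383)],.162)
m("lip",[(645,50),(617,393)],.135)
m("pivot,tip",[(54,231),(238,172)],.136)
m("frame near",[(126,45),(141,393)],.13)
m("filt near",[(180,55),(190,380)],.13)
m("ear top?",[(163,205),(213,182)],.158)
E
```

```text
bar unit [[-8.5, 40.2], [1.6, 40.3], [2.1, -41.0], [-8.5, -41.0]] world mean [0.5849 0.2347]
lip unit [[60.7, 53.2], [61.3, -55.1]] world mean [0.6469 0.2519]
pivot,tip unit [[-116.3, -1.4], [-59.5, 16.8]] world mean [0.5014 0.2191]
frame near unit [[-92.6, 54.0], [-92.9, -57.0]] world mean [0.4993 0.2089]
filt near unit [[-76.6, 51.0], [-76.8, -52.5]] world mean [0.5145 0.2141]
ear top? unit [[-79.5, 11.4], [-65.2, 17.9]] world mean [0.5144 0.2301]
```

Measurements agree within 3 mm (bar 10x81 vs 12x84, tab 60 long, lip at x = 61). Tab is at +0.31, so I push its ear CCW with closed fingers.

```bash
cat >> h.py <<'E'
c0=np.array([.588,.236]);A=np.radians(16.03);Rm=np.array([[np.cos(A),-np.sin(A)],[np.sin(A),np.cos(A)]])
def U(x,y): return c0+Rm@[x,y]
piv=np.array([-.1175,-.0007])
def fp(th,off,z,rad=.045):
    p=piv+rad*np.array([np.cos(th),np.sin(th)])+off*np.array([-np.sin(th),np.cos(th)])
    w=U(*p); return [w[0],w[1],z],[np.pi,0,th+A]
E
python3 - <<'E'
from h import *
p,o=fp(.31,-.026,.20); robot.reach(p,o)
p,o=fp(.31,-.026,.144); robot.line_to(p,o,vel=.1)
print(robot.get_ft_force().round(1),robot.get_clock())
for i,th in enumerate(np.r_[.31,np.linspace(.45,1.48,8)]):
    p,o=fp(th,-.0165,.144); robot.line_to(p,o,vel=.08); print(round(th,2),robot.get_ft_force().round(1))
print(robot.get_clock(),robot.get_position())
cv2.imwrite("pics/t2.png",cv2.resize(eyes.snapshot("top")[100:250,140:280,::-1],None,fx=4,fy=4))
pose=(robot.get_position(),robot.get_ee_rot());np.save("w2.npy",np.array(pose))
cv2.imwrite("pics/w2.png",eyes.snapshot("wrist")[:,:,::-1])
E
```

```text
[ 0.2 -0.1  1.1] 4.55
0.31 [ 0.1 -0.6 -0.1]
0.45 [-0.2 -0.6  0.8]
0.6 [-1.2  0.8 -0.4]
0.74 [0.6 0.8 0.5]
0.89 [ 0.2 -0.   0.3]
1.04 [-0.1  0.2  0.3]
1.19 [ 1.  -0.1  0.6]
1.33 [-1.2 -0.1  0.3]
1.48 [ 0.   0.2 -0.6]
7.2083 [0.48319648 0.25011062 0.14402105]
```

View pics/w2.png

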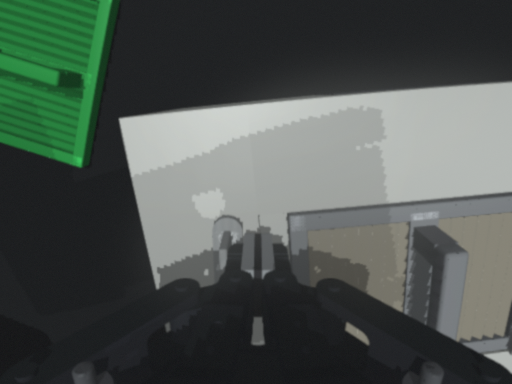

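The tab has followed: its rounded tip is at (228,218), left of the closed fingers at (258,250). I compute its angle.

```bash
python3 - <<'E'
from h import *
p=np.load("w2.npy")
P=cast("wrist",[[228,217],[214,235],[243,235]],.136,p)[:,:2]; q=(P-c0)@Rm-piv; print(q*1000,np.arctan2(q[:,1],q[:,0]))
E
```

```text
[[ 8.32685848 59.40452588]
 [-0.26619122 50.03792381]
 [14.88211706 48.58666898]] [1.43153158 1.57611607 1.2735694 ]
```

Tab is at about 1.43. I push a bit more for margin, then back off, re-look, and go to the grasp hover.

```bash
python3 - <<'E'
from h import *
p,o=fp(1.57,-.0165,.144); robot.line_to(p,o,vel=.06); print(robot.get_ft_force().round(1))
p,o=fp(1.57,-.024,.144); robot.line_to(p,o,vel=.08)
p,o=fp(1.57,-.024,.21); robot.line_to(p,o,vel=.2)
w=U(-.005,.000); robot.reach([w[0]-.02,w[1],.30],[np.pi,0,A+np.pi/2])
robot.move_gripper(.5)
pose=(robot.get_position(),robot.get_ee_rot());np.save("w3.npy",np.array(pose))
im=eyes.snapshot("wrist")[:,:,::-1]; cv2.imwrite("pics/w3.png",im); cv2.imwrite("pics/w3c.png",cv2.resize(cv2.convertScaleAbs(im[90:250,150:410],alpha=1.4),None,fx=3,fy=3,interpolation=cv2.INTER_CUBIC))
print(pose,robot.get_clock())
E
```

```text
[0.3 0.7 0.6]
(array([0.56290689, 0.23472669, 0.29976544]), array([-3.14113391e+00,  2.20534174e-05,  1.85086681e+00])) 9.375
```

View pics/w3c.png

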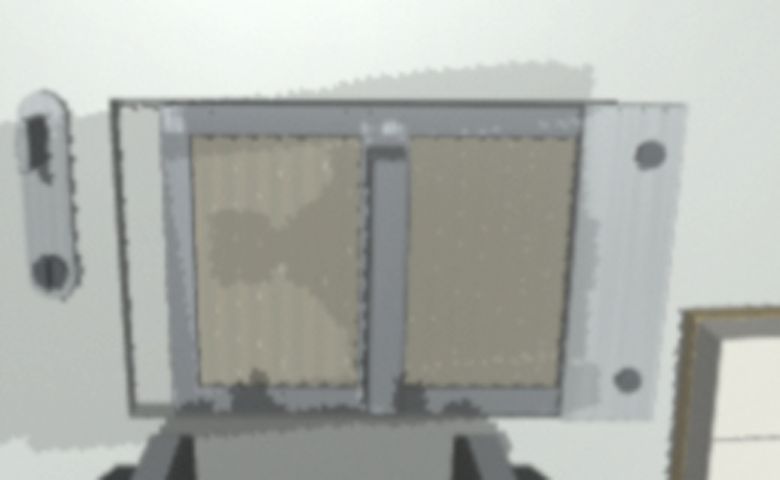

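Tab is now pointing about 90° aside (pivot (50,272), tip (42,95) in the crop). I measure the bar, lip and frame in this view.

```bash
python3 - <<'E'
from h import *
pose=np.load("w3.npy")
def m(n,pts,z):
    P=cast("wrist",np.array(pts)/3+[150-.33,90-.33],z,pose)[:,:2]; print(n,"unit",((P-c0)@Rm*1000).round(1).tolist(),"world mean",P.mean(0).round(4))
m("bar",[(371,155),(410,155),(405,412),(367,412)],.162)
m("lip",[(585,105),(562,415)],.135)
m("pivot,tip",[(50,272),(42,90)],.136)
m("frame near",[(113,105),(132,412)],.13)
m("filt near",[(163,108),(175,405)],.13)
E
```

```text
bar unit [[-9.1, 41.1], [2.5, 41.1], [3.1, -42.0], [-9.2, -41.9]] world mean [0.5851 0.2347]
lip unit [[61.4, 53.7], [61.9, -55.1]] world mean [0.6474 0.2524]
pivot,tip unit [[-116.1, -1.9], [-113.7, 58.7]] world mean [0.4697 0.2315]
frame near unit [[-92.4, 53.2], [-92.6, -56.0]] world mean [0.4995 0.2091]
filt near unit [[-75.9, 52.2], [-76.9, -53.3]] world mean [0.5147 0.2144]
```

```bash
python3 - <<'E'
from h import *
o=[np.pi,0,A+np.pi/2]; w=U(-.004,-.0005)
robot.line_to([*w,.20],o,vel=.2); print(robot.get_ft_force().round(1))
robot.line_to([*w,.139],o,vel=.1); print(robot.get_ft_force().round(1))
robot.move_gripper(0.0); print(robot.get_gripper_width()*85,robot.get_ft_force().round(1),robot.get_position())
w2=U(-.004-.0135,-.0005)
for k in (.5,1):
    robot.line_to([*(w+(w2-w)*k),.139],o,vel=.04); print(robot.get_ft_force().round(1),robot.get_position())
print(robot.get_clock())
pose=(robot.get_position(),robot.get_ee_rot());np.save("w4.npy",np.array(pose))
im=eyes.snapshot("wrist")[:,:,::-1]; cv2.imwrite("pics/w4.png",im)
cv2.imwrite("pics/t4.png",cv2.resize(eyes.snapshot("top")[100:250,140:280,::-1],None,fx=4,fy=4))
E
```

```text
[-0.1  0.8  1.1]
[ 0.3 -0.2  0.7]
10.731138724022951 [0.1 0.8 5.3] [0.58486285 0.23461553 0.13991844]
[1.5 0.9 5.7] [0.57845795 0.23280956 0.13992668]
[ 2.2 -0.3  6.9] [0.57170419 0.23085287 0.13991259]
11.8083
```

View pics/w4.png

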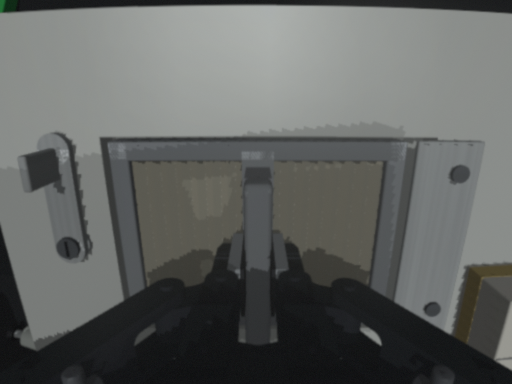

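The handle is held: width 10.7 mm, bar at (258,200). The filter's far edge at about (405,150) is now clear of the lip edge at about (416,150). I check in mm.

```bash
python3 - <<'E'
from h import *
im=cv2.imread("pics/w4.png")
a=cv2.resize(cv2.convertScaleAbs(im[130:290,375:475],alpha=1.6),None,fx=3.7,fy=3.7,interpolation=cv2.INTER_CUBIC);b=cv2.resize(cv2.convertScaleAbs(im[130:290,80:180],alpha=1.6),None,fx=3.7,fy=3.7,interpolation=cv2.INTER_CUBIC)
cv2.imwrite("pics/w4c.png",np.hstack([b,a]))
E
```

```text
(no output)
```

View pics/w4c.png

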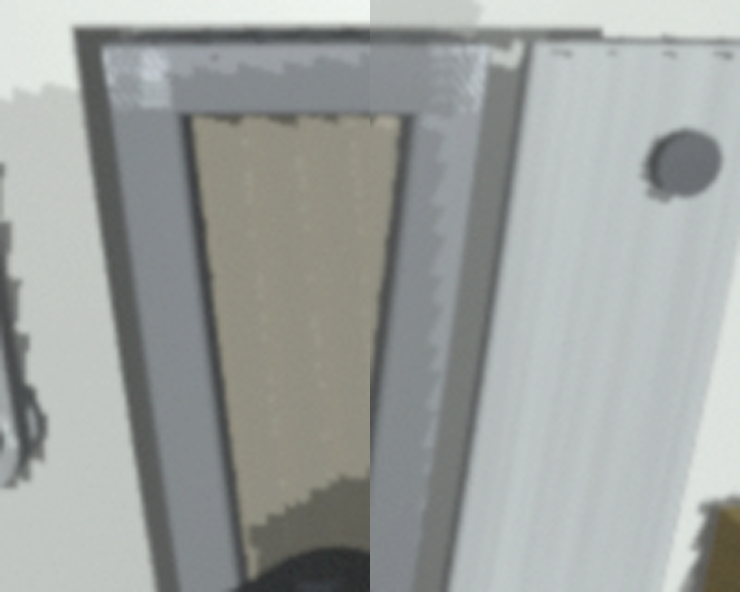

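```bash
python3 - <<'E'
from h import *
p=np.load("w4.npy")
def m(n,u,v,z,x0):
    P=cast("wrist",[[(u-(370 if x0==375 else 0))/3.7+x0,v/3.7+130]],z,p)[:,:2]; print(n,((P-c0)@Rm*1000).round(1))
m("far",489,60,.1305,375);m("lip",524,60,.135,375);m("far",412,590,.1305,375);m("lip",447,590,.135,375)
m("fnear",103,60,.1305,80);m("frame",80,60,.13,80)
E
```

```text
far [[57.7 50.8]]
lip [[60.1 51.6]]
far [[ 57.6 -30.9]]
lip [[ 60.8 -27.9]]
fnear [[-89.2  51. ]]
frame [[-92.5  50.9]]
```

About 2.5–3 mm clear at both ends. I lift slowly, then carry.

```bash
python3 - <<'E'
from h import *
o=[np.pi,0,A+np.pi/2]; w2=U(-.0175,-.0005)
for z in (.142,.146,.152,.160,.175,.215):
    robot.line_to([*w2,z],o,vel=.03 if z<.17 else .08); print(z,robot.get_ft_force().round(1),robot.get_moment().round(2))
robot.hold(.3)
print(robot.get_clock(),robot.get_gripper_width()*85)
for n in ("scene","top"): cv2.imwrite(f"pics/{n}5.png",eyes.snapshot(n)[:,:,::-1])
cv2.imwrite("pics/w5.png",eyes.snapshot("wrist")[:,:,::-1])
E
```

```text
0.142 [-0.1 -0.4 -2.3] [-0.02 -0.   -0.01]
0.146 [ 0.4  0.8 -2.5] [ 0.04 -0.03  0.08]
0.152 [ 0.8  0.1 -1.9] [-0.01 -0.04  0.01]
0.16 [-0.9 -0.5 -2. ] [ 0.01  0.02 -0.  ]
0.175 [ 0.9 -0.5 -1.9] [-0.   -0.03 -0.03]
0.215 [-0.4  0.4 -1.4] [-0.    0.02  0.02]
14.5 10.556292172833334
```

View pics/scene5.png

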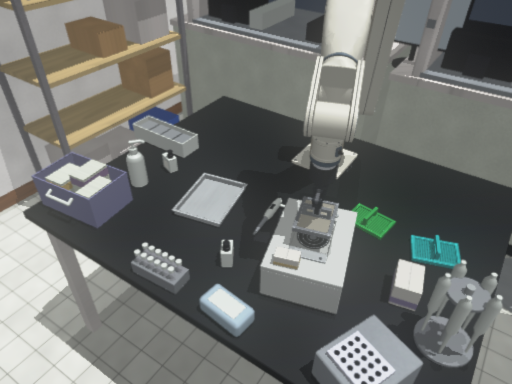

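View pics/w5.png

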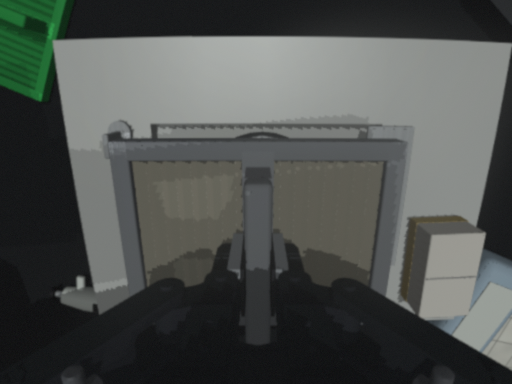

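The filter is up and level, with the weight (~2 N) carried. I cross-check the tray from the scene camera before carrying.

```bash
python3 - <<'E'
from h import *
im=cv2.imread("pics/scene5.png"); g=cv2.cvtColor(im,cv2.COLOR_BGR2GRAY)
for th in (90,120):
    n,l,s,c=cv2.connectedComponentsWithStats((g>th).astype(np.uint8)); m=(l==l[198,212]).astype(np.uint8); print(m.sum())
    c=max(cv2.findContours(m,0,1)[0],key=cv2.contourArea); P=cast("scene",c[:,0].astype(float),.02)[:,:2]
    print(cv2.minAreaRect((P*1000).astype(np.float32)))
cv2.imwrite("pics/tr.png",np.hstack([cv2.resize(im[165:230,165:255],(400,290)),cv2.resize(cv2.imread("pics/top5.png")[160:240,275:345],(350,290) )]))
E
```

```text
2368
((513.3085327148438, -225.46377563476562), (268.9299011230469, 199.8209991455078), 11.929159164428711)
2024
((509.39971923828125, -226.2324676513672), (256.7076721191406, 195.55174255371094), 11.833001136779785)
```

View pics/tr.png

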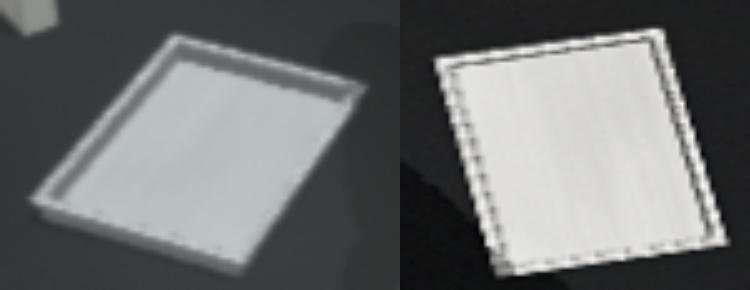

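Both cameras agree on the tray to about 2 mm: centre (0.509,-0.225), yaw 12°. The excess over 240x180 is an outward rim. I carry the filter over and lower it until contact.

```bash
python3 - <<'E'
from h import *
o2=[np.pi,0,np.radians(12)+np.pi/2]; t=[.509,-.225]
p=robot.get_position()
robot.line_to([.53,0,.215],[np.pi,0,np.radians(14)+np.pi/2],vel=.2)
robot.line_to([*t,.215],o2,vel=.2)
robot.line_to([*t,.06],o2,vel=.12); robot.hold(.2)
f0=np.mean([robot.get_ft_force()[2] for _ in range(5)]); print("f0",f0,robot.get_gripper_width()*85,robot.get_clock())
robot.line_to([*t,.032],o2,vel=.06)
z=.032
while z>.0235:
    z-=.001; robot.line_to([*t,z],o2,vel=.03); f=np.mean([robot.get_ft_force()[2] for _ in range(3)]); print(round(z,4),round(f,1),robot.get_position()[2].round(4))
    if f-f0>4: break
print(robot.get_clock())
cv2.imwrite("pics/w6.png",eyes.snapshot("wrist")[:,:,::-1]);cv2.imwrite("pics/s6.png",eyes.snapshot("scene")[:,:,::-1])
E
```

```text
f0 -2.558542107846658 10.769364195526908 18.9
0.031 -2.9 0.0312
0.03 -2.2 0.0301
0.029 -1.6 0.0289
0.028 -1.9 0.0279
0.027 -2.4 0.0269
0.026 8.9 0.0269
21.0167
```

View pics/w6.png

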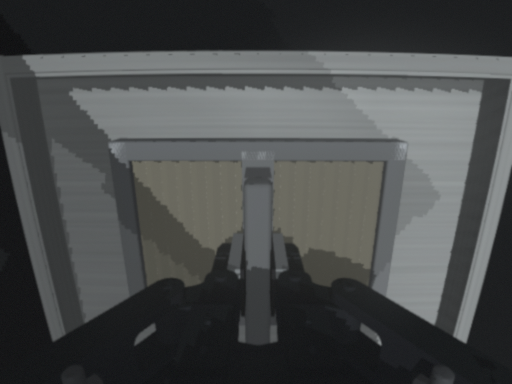

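Contact came at TCP z 0.0269, matching the predicted 0.0265, and the filter sits centred in the tray. I release and retreat.

```bash
python3 - <<'E'
from h import *
o2=[np.pi,0,np.radians(12)+np.pi/2]; t=[.509,-.225]
robot.line_to([*t,.0268],o2,vel=.02); robot.move_gripper(.5); robot.hold(.3)
print(robot.get_ft_force().round(1),robot.get_gripper_width())
robot.line_to([*t,.25],o2,vel=.12); 
pose=(robot.get_position(),robot.get_ee_rot());np.save("w7.npy",np.array(pose))
a=eyes.snapshot("wrist")[:,:,::-1]; cv2.imwrite("pics/w7.png",a)
robot.line_to([.40,-.02,.30],vel=.25)
for n in ("scene","top"): cv2.imwrite(f"pics/{n}7.png",eyes.snapshot(n)[:,:,::-1])
print(robot.get_clock())
E
```

```text
[ 0.1 -0.1  1. ] 0.49573626414279115
25.3333
```

View pics/w7.png

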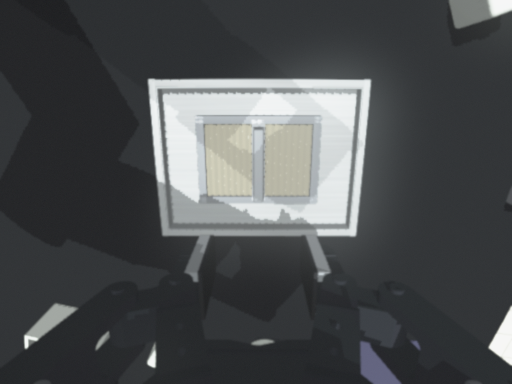

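View pics/scene7.png

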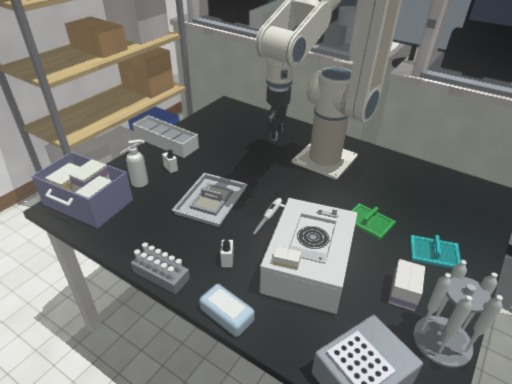

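View pics/top7.png

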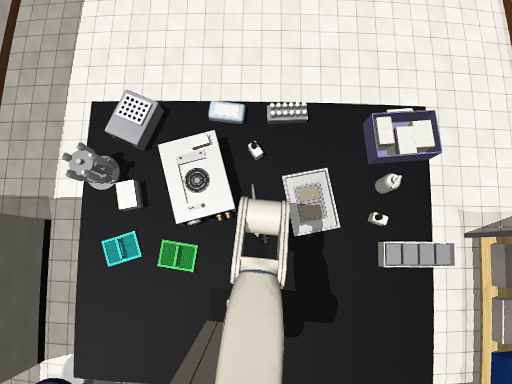

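The filter lies squarely in the tray: filter centre at (258,160) and tray centre at (260,158) in the wrist view. The tab is still aside at (327,212) in the scene view, the bystanders look unmoved, and the arm is clear.

```bash
python3 - <<'E'
from h import *
print(robot.get_ft_force().round(1),np.abs(robot.get_qd()).max()); robot.sign_off()
E
```

```text
[ 0.7  0.3 -0.2] 0.004678169765780812
the job is handed in; nothing more can be done
```

The filter is out of the pump unit and lying in the steel tray. I handed the job in shortly after the 25.3 s clock reading, out of the 58 s allowed; no verdict is reported.

- **Tab:** I pushed it counter-clockwise by its ear from about 0.31 rad to about 1.53 rad. It was still aside in the last pictures.
- **Draw and lift:** I took the filter by its handle and drew it 13.5 mm. It was then 2.5–3 mm clear of both the lip and the frame's near edge. It came up level, and the wrist readings around the lift stayed at 7 N or less.
- **Placing:** I lowered it until it touched the tray floor at a tool height of 26.9 mm (26.5 mm predicted), then released. The last wrist picture shows it centred and square in the tray. In the scene and top views nothing else appears to have moved; I judged that by eye.
- **Disagreements:**
  - The wrist camera put the unit's features 1.5–3.5 mm further in x than the top camera did. I allowed for this by placing the draw relative to the lip edge.
  - The tray measured about 14 mm larger than stated each way, because of its rim. The top and scene cameras agreed on its centre to about 2 mm.

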